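# Offer up a heat sink over the processor

## Task

Pick up the large finned heat sink from the rubber mat, gripping it gently because its thin fins bend, and carry it clear of the parts rack and of the tall parts on the main board without touching them. Finish while still holding it level and still about one centimetre above the processor's metal lid, centred on the lid and with its long side along the lid's long side, not touching anything: do not set it down or let go. Leave everything else on the bench where it is.

Things in the scene. Friction and masses are not known exactly. Their poses are not given: they have to be found in the camera images.
- heatsink: Large bare aluminium heat sink, loose, fins up on the mat: base 70 (x) x 40 (y) x 5 mm, 7 fins along x, the outer two flush with the long sides; 36 mm high, 90 to 180 g. Grip across the 40 mm width on the outer fins: 20 to 40 N holds it, 80 N bends them. Ears at the short ends (x 39, y 8 and x -39, y -8 mm; 92 mm over all). Origin: centre of underside, z up. A half turn about z fits the same.
- processor (a point): Centre of the top of the processor's lid on the main board: a steel rectangle 58 (x) x 32 (y) mm, the largest chip on the board, top 16 mm above the table. x along its long side (parallel to the board's x), z up. Two brass posts on the board, lower than the lid, stand where the heat sink's ears belong.
- board: Main board 170 x 170 mm, fixed, top face 10 mm above the table. Origin: centre of underside at table height, z up. Processor at x 5, y -5 mm. Tall parts (heights above table): two upright memory modules along x at y 66 and 77, 46 mm; port blocks x -87 to -65, 40 mm; capacitors at y -72, 23 mm; connector at x 77, 23 mm. It lies left or right of the rack, the mat on the other side.
- rack: Parts rack, fixed between mat and board: open bin of five compartments, 300 (x) x 60 (y) mm, 70 mm high. Origin: centre of its underside, z up.
- mat: Fixed black rubber mat 270 (x) x 210 (y) x 2 mm on which the heat sink lies. Origin: centre of its underside at table height.
- cooler: Bystander: small square pin-fin cooler 30 x 30 x 16 mm, loose on the mat. Origin: centre of its underside.
- screwdriver: Bystander: screwdriver lying on the table, at most 260 mm long. Origin: under its middle part.
- duster: Bystander: spray can 58 mm across, 190 mm tall, standing. Origin: centre of its underside.
- multimeter: Bystander: multimeter 165 x 85 x 54 mm lying on its back. Origin: centre of its underside.
- pot1: Bystander: black cup 56 mm across, 55 mm tall. Origin: centre of its underside.
- pot2: Bystander: blue cup 56 mm across, 55 mm tall. Origin: centre of its underside.
- carton: Bystander: small carton 40 x 90 x 30 mm. Origin: centre of its underside.

How it is judged:
On the way:
1. the heat sink is held by the fingers, lifted clear of the mat (z of heatsink in the frame of mat above 0.045 m and contact force between the fingers and heatsink above 1 N), for 0.2 s.
At the end, for the whole second after the job is handed in: Held by the fingers, at rest, touching nothing else: underside 3 to 18 mm above the processor lid, centre within 7 mm of the lid's in plan, long side within 8 degrees of the lid's either way round, tilt under 5.7 degrees; every bystander within 20 mm of where it stood (horizontal distance between heatsink and processor below 0.007 m and z of heatsink in the frame of processor between 0.003 and 0.018 m and angle between the x axis of heatsink and the x axis of processor, either way round below 0.14 rad and angle between heatsink's own z axis and vertical below 0.1 rad and linear speed of heatsink below 0.02 m/s and angular speed of heatsink below 0.15 rad/s and contact force between the fingers and heatsink above 1 N and contact force between heatsink and board below 0.1 N and contact force between heatsink and rack below 0.1 N and contact force between heatsink and mat below 0.1 N and contact force between heatsink and cooler below 0.1 N and contact force between heatsink and screwdriver below 0.1 N and contact force between heatsink and duster below 0.1 N and contact force between heatsink and multimeter below 0.1 N and contact force between heatsink and pot1 below 0.1 N and contact force between heatsink and pot2 below 0.1 N and contact force between heatsink and carton below 0.1 N and distance of each of cooler, screwdriver, duster, multimeter, pot1, pot2, carton from where it was at the start of the episode below 0.02 m); the arm keeps its last pose, push and grip.
It fails at once if the heat sink is squeezed so hard that its fins bend (more than 160 N in all on its two sides) (contact force between the fingers and heatsink above 160 N).
It fails at once if the heat sink touches the main board or anything on it (contact force between heatsink and board above 0.5 N).
It fails at once if the heat sink touches the parts rack (contact force between heatsink and rack above 0.5 N).
It fails at once if the robot pushes on the main board or the parts rack (contact force between any of the fingers, the arm and board above 2 N or contact force between any of the fingers, the arm and rack above 2 N).
It fails at once if a bystander is moved by more than 20 mm (distance of any of cooler, screwdriver, duster, multimeter, pot1, pot2, carton from where it was at the start of the episode above 0.02 m).
It also fails if it takes over 48 s, if anything falls off the work surface, if the arm or the gripper's body presses on something with over 40 N, if the wrist force passes 120 N, or if a joint passes its speed limit or range.

## Robot

A 7-joint arm with a two-finger parallel gripper is mounted at the origin on the work surface. World frame = base frame: x ahead of the robot, y to its left, z up, the work surface at z = 0. Lengths are in m, angles in rad, forces in N, time in s.
With the tool pointing down it reaches from about 0.425 to 0.95 m from the base axis. Payload 16.7 kg.
Tool frame: the origin (TCP) lies at the very end of the fingers, on their centre line; the grasp point (between the pads) lies 19 mm behind it (hold_point_z is the distance from the TCP to the grasp point, in m); z points along the fingers, y is the line along which they close (so a half turn about z gives the same grasp; the last joint's range is limited). The gripper opens to 94 mm and grips with 3 to 60 N. Pads are 16 mm wide; open, the fingers measure 119 mm over their backs; the gripper's body (75 mm by 177 mm) begins 78 mm behind the grasp point.
Start: joints at [-1.484, 0.426, 0.074, 1.606, -0.034, 1.111, -0.067], TCP at [0.158, 0.656, 0.205] pointing down, gripper open.
Joint ranges: [-2.85, 2.85], [-0.5, 2.14], [-1.23, 1.37], [0.21, 2.46], [-1.02, 4.16], [0.16, 2.05], [-2.73, 2.73]. Speed limits (rad/s): [1.89, 1.89, 2.39, 2.39, 3.01, 3.01, 3.01].

## Interface

Orientations are given as [roll, pitch, yaw] about the fixed x, y, z axes, in that order (R = Rz(yaw) Ry(pitch) Rx(roll)).
In Python, from rig import get_obs, read_camera, camera_params, job_done, hold_point_z gives the robot as it stands.
- The arm moves only by the tool step_arm, never from a script. Its arguments are lists of equal length, an entry for each row: "xyz": the shift along the tool's x, y, z normalised to -1 to 1, where 1 is 0.5 m, a list of three; "turn": the turn, a rotation vector about the tool's x, y, z normalised to -1 to 1, where 1 is 180 degrees, a list of three; "gripper": the opening, from 0 (shut) to 1 (fully open). A call has 1 to 12 rows; each row shifts and turns the commanded pose from where the row before left it, along the tool's axes as they then stand; what a row does not reach is not made up. A row lasts 1/8 s, in which the tool goes at most 62.5 mm and 10.7 degrees, less where a joint would pass 70% of its speed; a pose out of reach is approached as far as the arm can. A call with a number of a shift or a turn outside -1 to 1 is refused whole. A call with a gripper value outside its range is refused whole. The fingers move at their own pace and stop on an object; "grip_force" is the grip in N (left out, the last holds). Time passes only in rows, so rows that do not move let the fingers close. It gives the time, the measured TCP pose, the force, the opening and the grip force at its end, in the units of the state.
- get_obs(): the state, without advancing time (a new reading comes with each control period).
- read_camera(name): name is "scene" or "side" or "wrist"; returns the picture (480x640x3 uint8, red, green, blue); there is no depth.
- camera_params(name): a dict with "vertical_fov" (degrees; the focal length in pixels is half the picture's height over the tangent of half this angle, whatever the lens; pixels are square), "cx", "cy" (the principal point, pixels), "camera_from_world" (4x4, takes a point from world to camera coordinates). Camera axes: x right, y up, looking along -z (the intrinsics and any distortion apply to the point x, -y, -z); pixel columns grow to the right and rows downward; lengths in m; the calibration is good to about 2 mm. A picture is of the moment at which its call begins: read the wrist's pose just before it. camera_params takes no time and is no camera call; for the wrist camera it gives the pose at the moment of the call.
- job_done(): hands the job in; it is judged then, once.
The state is a dict: "clock": time; "q": joint angles; "joint_velocities": joint speeds; "joint_torque": joint torques, N m; "tool_pos": TCP position; "tool_rot": TCP orientation; "ft_force": force on the tool from outside, world axes, zero at the start; "ft_torque": the same for the moment, N m; "gripper_width": finger opening in m; "grip_force": force on a finger pad.
Only numpy, scipy, OpenCV 4.12 (cv2) and the standard library are available. Lean on these libraries where they do the work, as an engineer would, in place of code of your own. Each camera call takes 0.05 s, during which the arm holds its last target. There are 200 camera calls.

## Working session

There is one attempt and no reset: what is moved stays moved. The work goes in short steps, Python scripts to look and compute and a tool call to move; the robot and the scene stay as the last step left them, time stands still between calls to the robot, and variables do not carry over. Pictures are saved under pics/ and viewed, at most 10 in all, crops included, and the job is handed in when it is done.

Besides the shell and the picture viewer there is one more tool, called after "Call:" in YAML: its name, and indented under it one key for each argument. step_arm: Moves the arm, as the interface text tells. Its arguments: {"type":"object","properties":{"xyz":{"type":"array"},"turn":{"type":"array"},"gripper":{"type":"array"},"grip_force":{"type":"number"}},"required":["xyz","turn","gripper"]}

```bash
mkdir -p pics; python3 - <<'E'
from rig import *
import cv2
o=get_obs();print(o['clock'],o['tool_pos'],o['tool_rot'],o['gripper_width'],hold_point_z if not callable(hold_point_z) else hold_point_z())
for n in ["scene","side","wrist"]:
    p=camera_params(n);print(n,p)
    cv2.imwrite(f"pics/{n}0.png",read_camera(n)[:,:,::-1])
E
```

```text
0.0 [0.15763694 0.65586646 0.20475201] [-3.14027259e+00  1.09846201e-04  2.90572682e+00] 0.09424105886662813 0.0188
scene {'vertical_fov': 56.193449496494566, 'cx': 320.91190516294785, 'cy': 237.33085685640498, 'camera_from_world': array([[-0.50750261,  0.86164667, -0.0024721 ,  0.29193299],
       [-0.69850827, -0.40973224,  0.58669045,  0.36321721],
       [ 0.50450698,  0.29947372,  0.80980751, -1.30955467],
       [ 0.        ,  0.        ,  0.        ,  1.        ]])}
side {'vertical_fov': 46.14220249980467, 'cx': 320.43079983579156, 'cy': 239.58972928347032, 'camera_from_world': array([[-0.99683877, -0.07710483, -0.01916536,  0.56174673],
       [ 0.04771914, -0.77389937,  0.63150823, -0.06069187],
       [-0.0635244 ,  0.62859733,  0.77513227, -1.28250314],
       [ 0.        ,  0.        ,  0.        ,  1.        ]])}
wrist {'vertical_fov': 64.29917304997618, 'cx': 325.73175574585855, 'cy': 234.25784689916017, 'camera_from_world': array([[ 2.32753180e-01,  9.72535818e-01,  1.97400381e-04,
        -6.75416584e-01],
       [-9.40077155e-01,  2.25036968e-01, -2.56150943e-01,
         2.81019592e-02],
       [-2.49160390e-01,  5.94343751e-02,  9.66636775e-01,
        -3.89493571e-01],
       [ 0.00000000e+00,  0.00000000e+00,  0.00000000e+00,
         1.00000000e+00]])}
```

View pics/scene0.png

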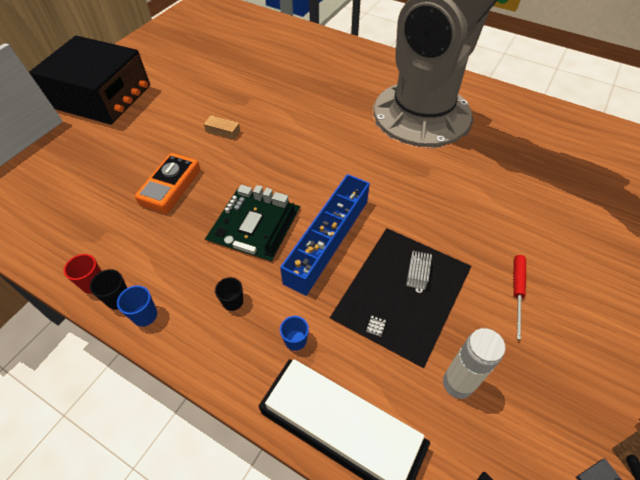

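View pics/side0.png

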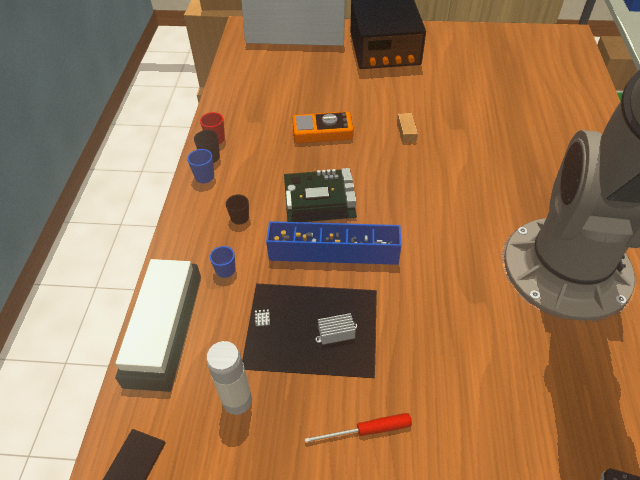

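View pics/wrist0.png

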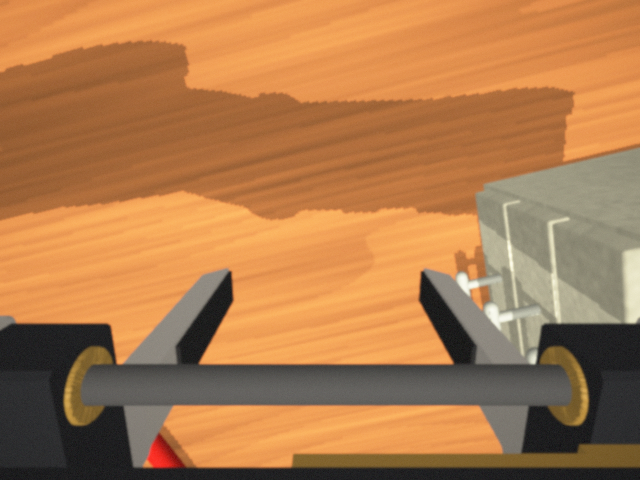

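Scene and side views show the heat sink on the mat (scene ~(419,270), side ~(337,328)). The rack is in the middle, and the board is on the far side with its lid at scene (250,222), side (317,193). The wrist view shows only table and a grey box. I'll take enlarged crops next.

```bash
cat > h.py <<'E'
from rig import *
import numpy as np, cv2
def ray(p,u,v):
    f=240/np.tan(np.radians(p['vertical_fov'])/2)
    M=p['camera_from_world'];R=M[:3,:3];c=-R.T@M[:3,3]
    return c,R.T@np.array([(u-p['cx'])/f,-(v-p['cy'])/f,-1])
def pix(p,u,v,z):
    c,d=ray(p,u,v);return c+d*(z-c[2])/d[2]
def proj(p,X):
    f=240/np.tan(np.radians(p['vertical_fov'])/2)
    q=p['camera_from_world']@np.append(X,1);return p['cx']-f*q[0]/q[2],p['cy']+f*q[1]/q[2]
E
python3 - <<'E'
from h import *
np.set_printoptions(precision=3,suppress=True)
s=camera_params('scene');d=camera_params('side')
for n,a,b,z in [('mat1',(387,230),(376,290),.002),('mat2',(470,266),(376,375),.002),('mat3',(426,363),(247,370),.002),('mat4',(332,316),(257,286),.002),('duster',(465,385),(235,400),0),('cooler',(376,326),(262,318),.01),('pot1',(231,300),(240,215),.0),('pot2',(295,340),(223,268),.0),('lid',(250,222),(317,193),.016),('hs',(419,270),(337,328),.03),('sd',(519,275),(385,428),.01)]:
    print(n,pix(s,*a,z),pix(d,*b,z))
a=cv2.imread('pics/scene0.png');b=cv2.imread('pics/side0.png')
c=lambda i,x,y:cv2.resize(i[y:y+75,x:x+100],(400,300),interpolation=cv2.INTER_CUBIC)
m=np.vstack([np.hstack([c(a,370,235),c(a,203,185)]),np.hstack([c(b,287,290),c(b,270,155)])])
cv2.imwrite('pics/m.png',m)
E
```

```text
mat1 [0.438 0.1   0.002] [0.433 0.094 0.002]
mat2 [0.436 0.302 0.002] [0.43  0.298 0.002]
mat3 [0.691 0.304 0.002] [0.688 0.305 0.002]
mat4 [0.696 0.098 0.002] [0.698 0.101 0.002]
duster [0.693 0.384 0.   ] [0.702 0.368 0.   ]
cooler [0.674 0.187 0.01 ] [0.674 0.187 0.01 ]
pot1 [ 0.772 -0.105 -0.   ] [ 0.773 -0.11   0.   ]
pot2 [0.779 0.06  0.   ] [0.784 0.055 0.   ]
lid [ 0.59  -0.184  0.016] [ 0.586 -0.181  0.016]
hs [0.521 0.211 0.03 ] [0.512 0.212 0.03 ]
sd [0.41  0.401 0.01 ] [0.412 0.407 0.01 ]
```

View pics/m.png

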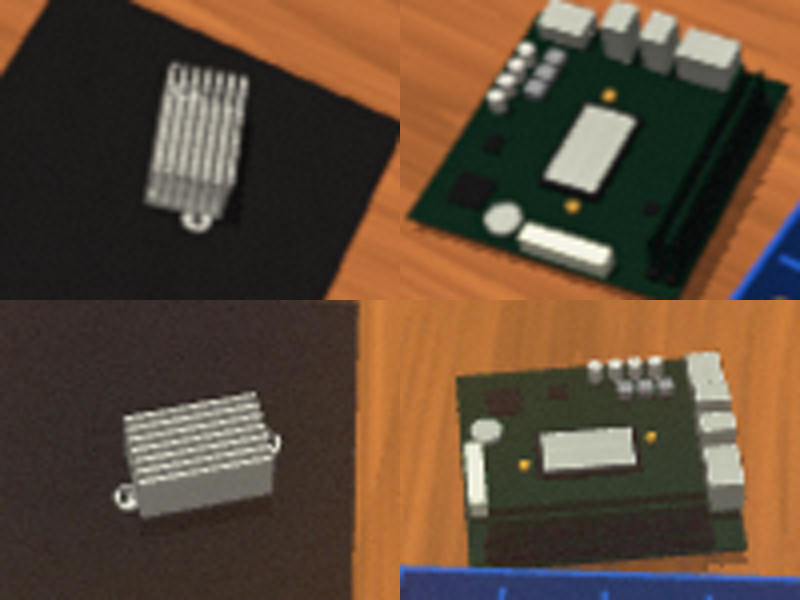

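```bash
python3 - <<'E'
from h import *
np.set_printoptions(precision=4,suppress=True)
s=camera_params('scene');d=camera_params('side')
def q(p,ox,oy,pts,z):
    P=np.array([pix(p,ox+(u-1.5)/4,oy+(v-1.5)/4,z)[:2] for u,v in pts])
    e=P[1]-P[0]+P[2]-P[3]
    print(P.mean(0),np.degrees(np.arctan2(e[1],e[0])),np.linalg.norm(P-np.roll(P,1,0),axis=1));return P
# order: x- to x+ long side, then
q(d,287,290,[(257,393),(124,416),(138,482),(272,457)],.038)
q(s,370,235,[(170,64),(150,178),(233,186),(248,76)],.038)
L=lambda o,pts:[(u-400,v-o) for u,v in pts]
q(d,270,155,L(300,[(632,428),(540,434),(545,474),(635,466)]),.016)
q(s,203,185,L(0,[(590,103),(545,183),(596,194),(636,115)]),.016)
print('board');
q(d,270,155,L(300,[(690,355),(458,377),(470,566),(747,550)]),.010)
E
```

```text
[0.5049 0.3684] 14.600577733455882 [0.0322 0.0639 0.0329 0.0633]
[0.516 0.209] 15.869992677230316 [0.042  0.0742 0.0428 0.071 ]
[ 0.5871 -0.1838] 9.440348074665996 [0.0334 0.0587 0.0352 0.0567]
[ 0.5884 -0.1835] 12.203484031185942 [0.0297 0.0631 0.0313 0.0612]
board
[ 0.5853 -0.1826] 9.36605866874784 [0.1744 0.1533 0.1648 0.1691]
```

Call:
step_arm:
  xyz:
    - [-0.075,-0.0585,0]
    - [-0.075,-0.0585,0]
    - [-0.075,-0.0585,0]
    - [-0.075,-0.0585,0]
    - [-0.075,-0.0585,0]
    - [-0.075,-0.0585,0]
    - [-0.075,-0.0585,0]
    - [-0.075,-0.0585,0]
    - [-0.075,-0.0585,0]
    - [-0.075,-0.0585,0]
    - [-0.075,-0.0585,0]
    - [-0.075,-0.0585,0]
  turn:
    - [0,0,0]
    - [0,0,0]
    - [0,0,0]
    - [0,0,0]
    - [0,0,0]
    - [0,0,0]
    - [0,0,0]
    - [0,0,0]
    - [0,0,0]
    - [0,0,0]
    - [0,0,0]
    - [0,0,0]
  gripper: [1,1,1,1,1,1,1,1,1,1,1,1]

```text
clock: 1.65
tool_pos: [0.5139, 0.2086, 0.2055]
tool_rot: [3.142, -0.0, 2.906]
ft_force: [-0.6, 0.2, -0.4]
gripper_width: 0.0941
grip_force: 0.0
```

Call:
step_arm:
  xyz:
    - [0,0,0]
    - [0,0,0]
    - [0,0,0]
    - [0,0,0]
    - [0,0,0]
    - [0,0,0]
  turn:
    - [0,0,-0.041]
    - [0,0,-0.041]
    - [0,0,-0.041]
    - [0,0,-0.041]
    - [0,0,0]
    - [0,0,0]
  gripper: [1,1,1,1,1,1]

```text
clock: 2.4
tool_pos: [0.5132, 0.2098, 0.2054]
tool_rot: [-3.142, -0.0, -2.865]
ft_force: [0.1, -0.5, -0.2]
gripper_width: 0.0937
grip_force: 0.0
```

```bash
python3 - <<'E'
from h import *
np.set_printoptions(precision=4,suppress=True)
o=get_obs();print(o['clock'],o['tool_pos'],o['tool_rot'],o['q'],o['ft_force'])
p=camera_params('wrist');print(-p['camera_from_world'][:3,:3].T@p['camera_from_world'][:3,3])
print(proj(p,np.array([.516,.209,.038])))
cv2.imwrite('pics/w1.png',read_camera('wrist')[:,:,::-1])
E
```

```text
2.4 [0.5132 0.2098 0.2054] [-3.1415 -0.0001 -2.8653] [-0.7312  0.2319  0.2671  1.891  -0.0708  1.028   1.4127] [ 0.0983 -0.4964 -0.2312]
[0.4429 0.1899 0.3844]
(np.float64(323.7615845936091), np.float64(217.24492348242396))
```

View pics/w1.png

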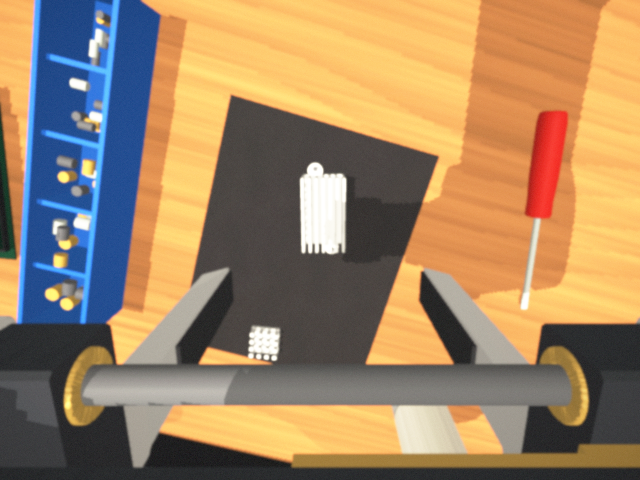

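The wrist view shows the heat sink upright in the picture, around (324,213), with the fins nearly vertical. It sits roughly between the fingers. I'll enlarge it.

```bash
python3 - <<'E'
import cv2
a=cv2.imread('pics/w1.png')[155:265,260:390]
cv2.imwrite('pics/w1c.png',cv2.resize(a,None,fx=5,fy=5,interpolation=cv2.INTER_CUBIC))
E
```

```text
(no output)
```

View pics/w1c.png

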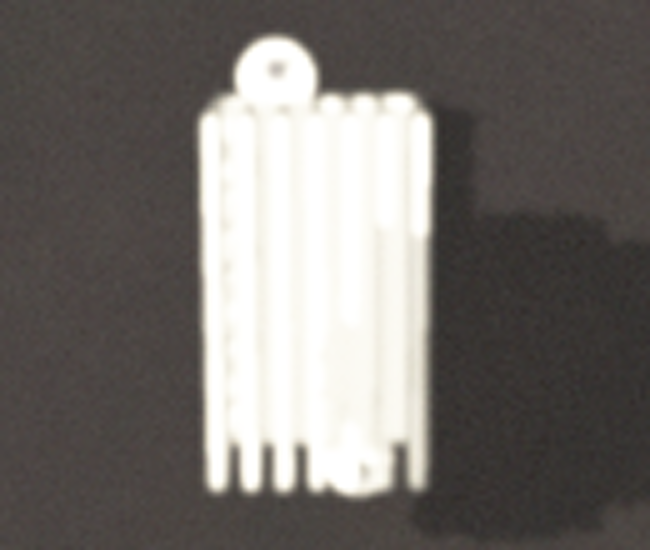

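```bash
python3 - <<'E'
from h import *
np.set_printoptions(precision=4,suppress=True)
p=camera_params('wrist');s=camera_params('scene');d=camera_params('side')
def q(p,ox,oy,k,pts,z):
    P=np.array([pix(p,ox+(u+.5)/k-.5,oy+(v+.5)/k-.5,z)[:2] for u,v in pts])
    e=P[1]-P[0]+P[-2]-P[-1]
    print(P.mean(0),np.degrees(np.arctan2(e[1],e[0])),np.linalg.norm(P-np.roll(P,1,0),axis=1))
q(p,260,155,5,[(199,108),(205,492),(429,492),(433,108)],.038)
# ears
E=np.array([pix(p,260+u/5-.4,155+v/5-.4,.007)[:2] for u,v in [(276,70),(363,475)]]);e=E[1]-E[0]
print('ears',E.mean(0),np.degrees(np.arctan2(e[1],e[0])-np.arctan2(16,78)),np.linalg.norm(e))
q(d,287,290,4,[(257,93),(124,116),(138,182),(272,157)],.038)
E
```

```text
[0.5147 0.2079] 15.950439452562732 [0.0422 0.0726 0.0426 0.0726]
ears [0.5156 0.2088] 16.167408157748085 0.08464066254225848
[0.5145 0.2074] 15.431859099104177 [0.0386 0.0703 0.0394 0.0696]
```

Call:
step_arm:
  xyz:
    - [-0.0025,-0.0045,0.045]
    - [0,0,0.045]
    - [0,0,0.045]
    - [0,0,0.045]
    - [0,0,0.045]
    - [0,0,0.045]
    - [0,0,0.045]
    - [0,0,0.04]
    - [0,0,0.025]
    - [0,0,0.012]
    - [0,0,0]
    - [0,0,0]
  turn:
    - [0,0,0]
    - [0,0,0]
    - [0,0,0]
    - [0,0,0]
    - [0,0,0]
    - [0,0,0]
    - [0,0,0]
    - [0,0,0]
    - [0,0,0]
    - [0,0,0]
    - [0,0,0]
    - [0,0,0]
  gripper: [1,1,1,1,1,1,1,1,1,1,1,1]
  grip_force: 30

```text
clock: 3.95
tool_pos: [0.5154, 0.2082, 0.0101]
tool_rot: [3.141, 0.001, -2.862]
ft_force: [0.8, -0.4, 0.1]
gripper_width: 0.094
grip_force: 0.0
```

Call:
step_arm:
  xyz:
    - [0,0,0.002]
    - [0,0,0]
    - [0,0,0]
    - [0,0,0]
    - [0,0,0]
    - [0,0,0]
    - [0,0,0]
    - [0,0,0]
    - [0,0,0]
    - [0,0,0]
  turn:
    - [0,0,0]
    - [0,0,0]
    - [0,0,0]
    - [0,0,0]
    - [0,0,0]
    - [0,0,0]
    - [0,0,0]
    - [0,0,0]
    - [0,0,0]
    - [0,0,0]
  gripper: [0.8,0.65,0.55,0.5,0.45,0.4,0.35,0.35,0.35,0.35]
  grip_force: 30

```text
clock: 5.2
tool_pos: [0.515, 0.208, 0.0085]
tool_rot: [-3.142, -0.0, -2.862]
ft_force: [0.8, 0.5, -0.2]
gripper_width: 0.0399
grip_force: 30.0
```

Call:
step_arm:
  xyz:
    - [0,0,-0.01]
    - [0,0,-0.025]
    - [0,0,-0.04]
    - [0,0,-0.05]
    - [0,0,-0.055]
    - [0,0,-0.055]
    - [0,0,-0.04]
    - [0,0,-0.02]
    - [0,0,-0.01]
    - [0,0,0]
    - [0,0,0]
    - [0,0,0]
  turn:
    - [0,0,0]
    - [0,0,0]
    - [0,0,0]
    - [0,0,0]
    - [0,0,0]
    - [0,0,0]
    - [0,0,0]
    - [0,0,0]
    - [0,0,0]
    - [0,0,0]
    - [0,0,0]
    - [0,0,0]
  gripper: [0.35,0.35,0.35,0.35,0.35,0.35,0.35,0.35,0.35,0.35,0.35,0.35]

```text
clock: 6.7
tool_pos: [0.5148, 0.2079, 0.1605]
tool_rot: [-3.141, -0.001, -2.862]
ft_force: [-0.5, 0.3, -1.1]
gripper_width: 0.04
grip_force: 30.0
```

```bash
python3 - <<'E'
from h import *
np.set_printoptions(precision=4,suppress=True)
o=get_obs();print(o['clock'],o['tool_pos'],o['tool_rot'],o['ft_force'],o['grip_force'],o['gripper_width'])
cv2.imwrite('pics/w2.png',read_camera('wrist')[:,:,::-1])
E
```

```text
6.7 [0.5148 0.2079 0.1605] [-3.1413 -0.0009 -2.8623] [-0.4554  0.2855 -1.1455] 29.999729096889496 0.04000116571939016
```

View pics/w2.png

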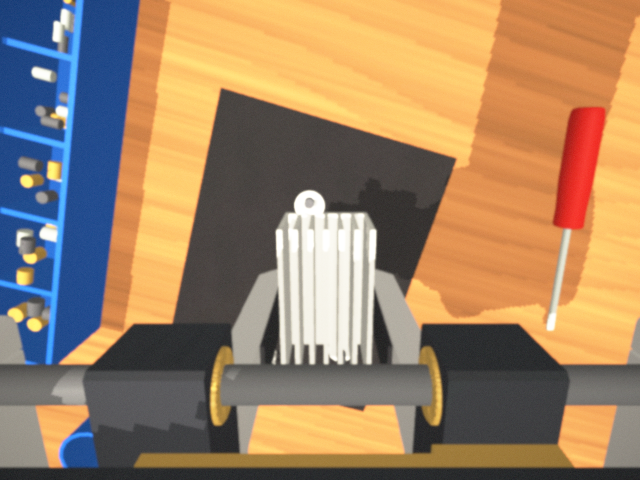

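The heat sink is held level between the fingers, with its near ear at (309,203). Next I'll carry it across high, stopping short of the lid so I can see it.

Call:
step_arm:
  xyz:
    - [0.0016,-0.02,0]
    - [0.0016,-0.04,0]
    - [0.0016,-0.055,0]
    - [0.0016,-0.055,0]
    - [0.0016,-0.055,0]
    - [0.0016,-0.055,0]
    - [0.0016,-0.055,0]
    - [0.0016,-0.055,0]
    - [0.0016,-0.055,0]
    - [0.0016,-0.055,0]
    - [0.0016,-0.05,0]
    - [0.0016,-0.03,0]
  turn:
    - [0,0,0]
    - [0,0,0]
    - [0,0,0]
    - [0,0,0]
    - [0,0,0]
    - [0,0,0]
    - [0,0,0]
    - [0,0,0]
    - [0,0,0]
    - [0,0,0]
    - [0,0,0]
    - [0,0,0]
  gripper: [0.35,0.35,0.35,0.35,0.35,0.35,0.35,0.35,0.35,0.35,0.35,0.35]

```text
clock: 8.25
tool_pos: [0.5857, -0.0753, 0.1609]
tool_rot: [-3.141, -0.0, -2.864]
ft_force: [-0.1, 0.4, -1.5]
gripper_width: 0.0398
grip_force: 30.0
```

Call:
step_arm:
  xyz:
    - [0,-0.014,0]
    - [0,0,0]
    - [0,0,0]
    - [0,0,0]
    - [0,0,0]
  turn:
    - [0,0,0.011]
    - [0,0,0.011]
    - [0,0,0.011]
    - [0,0,0]
    - [0,0,0]
  gripper: [0.35,0.35,0.35,0.35,0.35]

```text
clock: 8.88
tool_pos: [0.5877, -0.0796, 0.161]
tool_rot: [3.142, -0.0, -2.965]
ft_force: [-0.2, 0.7, -1.2]
gripper_width: 0.0399
grip_force: 30.0
```

```bash
python3 - <<'E'
from h import *
np.set_printoptions(precision=4,suppress=True)
o=get_obs();print(o['clock'],o['tool_pos'],o['tool_rot'],o['grip_force'],o['q'])
p=camera_params('wrist');u,v=proj(p,np.array([.588,-.183,.016]));print(u,v)
im=read_camera('wrist')[:,:,::-1]
cv2.imwrite('pics/w3.png',im)
x0=int(max(0,min(u-80,480)));y0=int(max(0,min(v-60,360)));print(x0,y0)
cv2.imwrite('pics/w3c.png',cv2.resize(im[y0:y0+120,x0:x0+160],(800,600),interpolation=cv2.INTER_CUBIC))
E
```

```text
8.875 [ 0.5877 -0.0796  0.161 ] [ 3.1416 -0.     -2.9649] 29.999767541885376 [-0.2981  0.3557  0.4073  1.8578 -0.169   0.9619  1.931 ]
206.3867646840089 199.4691120378238
126 139
```

View pics/w3c.png

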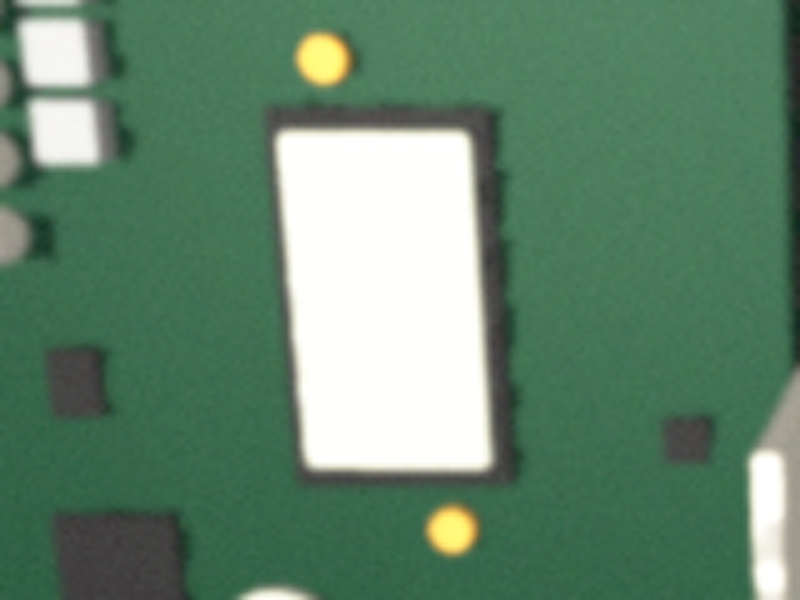

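The close crop shows the lid with corners at (274,129), (471,129), (495,471) and (302,472), and the posts at (323,59) and (452,530).

```bash
python3 - <<'E'
from h import *
np.set_printoptions(precision=4,suppress=True)
p=camera_params('wrist')
f=lambda u,v,z:pix(p,126+(u+.5)/5-.5,139+(v+.5)/5-.5,z)[:2]
P=np.array([f(*c,.016) for c in [(274,129),(302,472),(495,471),(471,129)]])
e=P[1]-P[0]+P[2]-P[3];print(P.mean(0),np.degrees(np.arctan2(e[1],e[0])),np.linalg.norm(P-np.roll(P,1,0),axis=1))
E=np.array([f(*c,.013) for c in [(323,59),(452,530)]]);e=E[1]-E[0]
print('posts',E.mean(0),np.degrees(np.arctan2(e[1],e[0])-np.arctan2(16,78)),np.linalg.norm(e))
# held sink: predicted top-front corners & ear if centred on tcp
o=get_obs();t=o['tool_pos'];a=o['tool_rot'][2]-np.pi
R=np.array([[np.cos(a),-np.sin(a)],[np.sin(a),np.cos(a)]])
for x,y,z in [(-35,-20,36),(-35,20,36),(-39,-8,5)]:
    print(proj(p,np.append(t[:2]+R@[x/1e3,y/1e3],t[2]-.0065+z/1e3)))
im=cv2.imread('pics/w3.png')[180:380,225:425];cv2.imwrite('pics/w3h.png',cv2.resize(im,(600,600),interpolation=cv2.INTER_CUBIC))
E
```

```text
[ 0.5885 -0.1862] 9.736957943260258 [0.033  0.0594 0.0338 0.0592]
posts [ 0.5887 -0.1865] 9.278340795866297 0.08361596765319665
(np.float64(275.53087093321716), np.float64(230.42471971269126))
(np.float64(374.5467531718799), np.float64(230.49588112526598))
(np.float64(308.42923108416574), np.float64(206.41327815748213))
```

View pics/w3h.png

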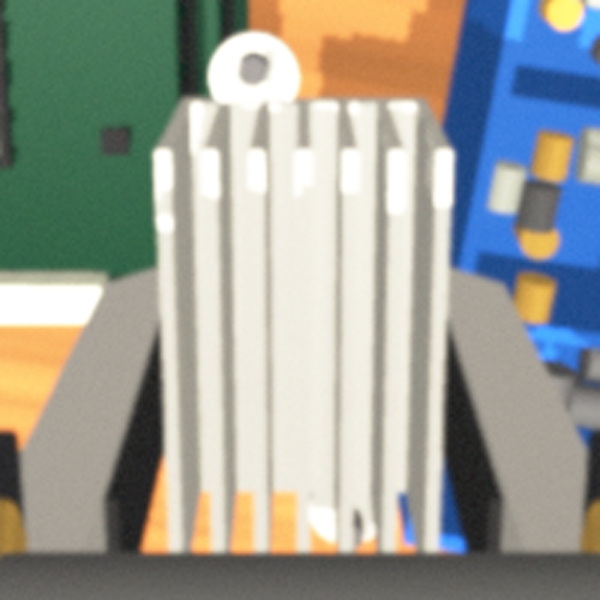

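Call:
step_arm:
  xyz:
    - [0.004,-0.02,0]
    - [0.006,-0.04,0]
    - [0.008,-0.05,0]
    - [0.008,-0.05,0]
    - [0.006,-0.035,0]
    - [0.004,-0.015,0]
    - [0,0,0.03]
    - [0,0,0.05]
    - [0,0,0.05]
    - [0,0,0.035]
    - [0,0,0.015]
    - [0,0,0]
  turn:
    - [0,0,0]
    - [0,0,0]
    - [0,0,0]
    - [0,0,0]
    - [0,0,0]
    - [0,0,0]
    - [0,0,0]
    - [0,0,0]
    - [0,0,0]
    - [0,0,0]
    - [0,0,0]
    - [0,0,0]
  gripper: [0.35,0.35,0.35,0.35,0.35,0.35,0.35,0.35,0.35,0.35,0.35,0.35]

```text
clock: 10.42
tool_pos: [0.5883, -0.1865, 0.0707]
tool_rot: [3.141, -0.001, -2.966]
ft_force: [0.2, -0.3, 0.1]
gripper_width: 0.0398
grip_force: 30.0
```

Call:
step_arm:
  xyz:
    - [0,0,0]
    - [0,0,0]
    - [0,0,0]
  turn:
    - [0,0,0.0]
    - [0,0,0]
    - [0,0,0]
  gripper: [0.35,0.35,0.35]

```text
clock: 10.8
tool_pos: [0.5886, -0.1866, 0.0714]
tool_rot: [-3.141, 0.001, -2.966]
ft_force: [-0.6, 0.4, -1.4]
gripper_width: 0.0399
grip_force: 30.0
```

Call:
step_arm:
  xyz:
    - [0,0.001,0.015]
    - [0,0,0.02]
    - [0,0,0.02]
    - [0,0,0.012]
    - [0,0,0.008]
    - [0,0,0.002]
    - [0,0,0]
    - [0,0,0]
    - [0,0,0]
    - [0,0,0]
  turn:
    - [0,0,0]
    - [0,0,0]
    - [0,0,0]
    - [0,0,0]
    - [0,0,0]
    - [0,0,0]
    - [0,0,0]
    - [0,0,0]
    - [0,0,0]
    - [0,0,0]
  gripper: [0.35,0.35,0.35,0.35,0.35,0.35,0.35,0.35,0.35,0.35]

```text
clock: 12.05
tool_pos: [0.5883, -0.1861, 0.0326]
tool_rot: [-3.142, 0.0, -2.966]
ft_force: [-0.2, 0.3, -1.0]
gripper_width: 0.0399
grip_force: 30.0
```

```bash
python3 - <<'E'
from h import *
np.set_printoptions(precision=4,suppress=True)
o=get_obs();print(o['clock'],o['tool_pos'],o['tool_rot'],o['grip_force'],o['ft_force'])
t=o['tool_pos'];a=o['tool_rot'][2]-np.pi
R=np.array([[np.cos(a),-np.sin(a)],[np.sin(a),np.cos(a)]])
w=read_camera('wrist')[180:330,225:425,::-1];s=read_camera('side')[155:230,270:370,::-1]
p=camera_params('wrist')
for x,y,z in [(-41,-8,13)]:print('post',[(k-o_)*4 for k,o_ in zip(proj(p,np.append(np.array([.5886,-.1863])+R@[x/1e3,y/1e3],z/1e3)),(225,180))])
rs=lambda i:cv2.resize(i,(800,600),interpolation=cv2.INTER_CUBIC)
cv2.imwrite('pics/f.png',np.vstack([rs(w)[:400],cv2.resize(s,(800,600),interpolation=cv2.INTER_CUBIC)[150:350]]))
E
```

```text
12.05 [ 0.5883 -0.1861  0.0326] [-3.1415  0.0002 -2.9659] 29.999707639217377 [-0.1531  0.3476 -1.021 ]
post [np.float64(337.95364538643685), np.float64(67.31031975210999)]
```

View pics/f.png

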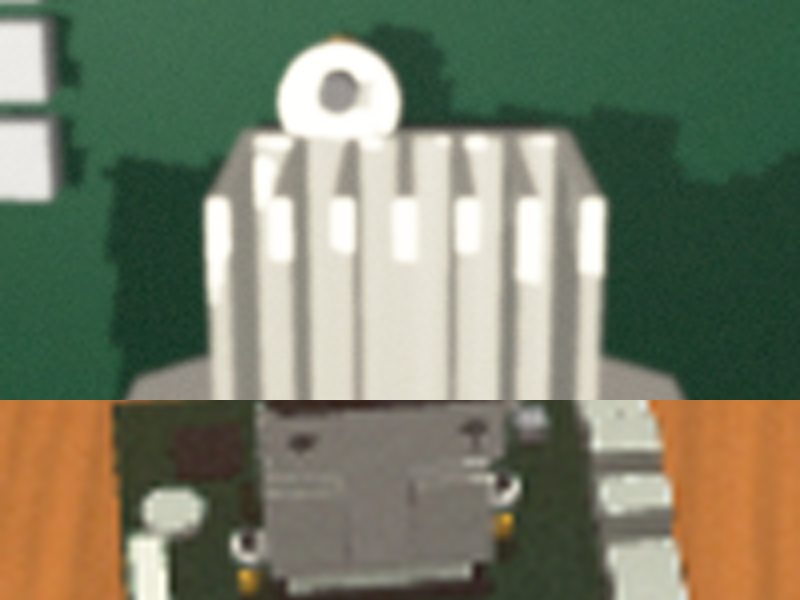

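The heat sink is still held level. In the side view (lower strip) both ears sit directly above their brass posts, at (248,545) over (248,580) and (505,488) over (504,525). In the wrist view (upper strip) the ear covers its post at (338,90), with the post's edge just visible above it at (338,38). It is centred and aligned, so I'm handing in.

```bash
python3 -c "
from rig import *
print(job_done())"
```

```text
the job is handed in; nothing more can be done
None
```

I handed the job in with the heat sink held level at 30 N, an estimated 10 mm above the processor lid, centred and aligned to within about 1–2 mm and 1° by the camera estimates; the hand-in returned no pass or fail verdict.

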